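# Set the straightedge of the marking board at its notch

### The arm

A 6-joint arm with a two-finger parallel gripper is mounted at the origin on the work surface. World frame = base frame: x ahead of the robot, y to its left, z up, the work surface at z = 0. Lengths are in mm, angles in degrees, forces in N, time in s.
With the tool pointing down it reaches from about 350 to 850 mm from the base axis. Payload 8.1 kg.
Tool frame: the origin (TCP) lies between the finger pads, 19 mm behind the fingertips; this is the grasp point; z points along the fingers, y is the direction in which the jaws open and shut (so a half turn about z gives the same grasp; the last joint's range is limited). The gripper opens to 85 mm and grips with 20 to 120 N. Pads are 22 mm wide; open, the fingers measure 114 mm over their backs; the gripper's body (76 mm by 85 mm) begins 54 mm behind the grasp point. The pads swing forward as they close: fully open they stand 13 mm farther back than shut.
Start: joints at [62.659, 7.471, 85.268, -0, 87.261, -4.893], TCP at [229.091, 554.547, 249.992] pointing down, gripper open.
Joint ranges: [-169.43, 169.43], [-51.17, 129.36], [1.28, 143.12], [-76.62, 256.62], [0, 156.53], [-152.29, 152.29]. Speed limits (degrees/s): [136.94, 136.94, 159.86, 180, 180, 180].

### API

Orientations are given as [roll, pitch, yaw] about the fixed x, y, z axes, in that order (R = Rz(yaw) Ry(pitch) Rx(roll)).
In Python, from bench import telemetry, snapshot, camera_params, job gives the robot as it stands. The module is installed in compiled form; this text tells all that it offers.
- The arm moves only by the shell command python3 -m jog 'ROWS' [FORCE]. ROWS is JSON, a list that holds one entry, the list of rows, each a list of 7 numbers: the shift along the tool's x, y, z in units of 50 mm (1.0 is 50 mm), then the turn, a rotation vector about the tool's x, y, z in units of 2 pi rad (1.0 is 2 pi rad), then the opening, from 0 (shut) to 1 (fully open). In form: [[[dx, dy, dz, rx, ry, rz, claw], ...]]. A call has 1 to 12 rows; each row shifts and turns the commanded pose from where the row before left it, along the tool's axes as they then stand; what a row does not reach is not made up. A row lasts 1/8 s, in which the tool goes at most 62.5 mm and 10.7 degrees, less where a joint would pass 70% of its speed; a pose out of reach is approached as far as the arm can. A call with a number of a shift or a turn outside -1 to 1 is refused whole. A call with a gripper value outside its range is refused whole. The fingers move at their own pace and stop on an object; FORCE is the grip in N (left out, the last holds). Time passes only in rows, so rows that do not move let the fingers close. It gives the time, the measured TCP pose, the force and the opening at its end, in the units of the state.
- telemetry.sense(): the state, without advancing time (a new reading comes with each control period).
- snapshot(name): name is "scene" or "top" or "wrist"; returns (picture, depth): 420x560x3 uint8, red, green, blue; 420x560 float32, mm along the optical axis (not along the pixel's ray), 0 where there is no reading.
- camera_params(name): a dict with "K" (3x3 intrinsics, pixels), "extrinsics" (4x4, takes a point from camera to world coordinates). Camera axes: x right, y down, z forward; pixel columns grow to the right and rows downward; lengths in mm; the calibration is good to about 2 mm. A picture is of the moment at which its call begins: read the wrist's pose just before it. camera_params takes no time and is no camera call; for the wrist camera it gives the pose at the moment of the call.
- job.hand_in(): hands the job in, once; it reports no verdict.
The state is a dict: "time": time; "joint_pos": joint angles; "qd": joint speeds; "joint_efforts": joint torques, N m; "tool_pos": TCP position; "tcp_rot": TCP orientation; "ft_force": force on the tool from outside, world axes, zero at the start; "wrist_torque": the same for the moment, N m; "finger_gap": finger opening in mm.
Only numpy, scipy, OpenCV 4.12 (cv2) and the standard library are available. Lean on these libraries where they do the work, as an engineer would, in place of code of your own. Each camera call takes 0.05 s, during which the arm holds its last target. There are 200 camera calls.

### The job

Take the black post of the blue straightedge carriage and slide it back against the red stop to zero its read-out, then slide it the other way until you feel its ball click into the hidden notch in the rail. Finish still gripping the post, with the carriage resting still in the notch, so that a line can be drawn along the straightedge; do not let go, and do not disturb the plaque, the glassware or the other loose things.

Things in the scene. Friction and masses are not known exactly. Their poses are not given: they have to be found in the camera images.
- marking_board: fixed plywood marking board, 300 (x) x 480 (y) x 15 mm thick, turned up to 0.3 rad. Origin: centre of its underside; z up; +y is the direction in which the carriage slides away from the red stop. An aluminium rail 30 mm wide runs along y at x = -120 mm (the side near the robot), its top 33 mm above the bench, with a red stop near its right end and a black one near its left, seen from the robot
- red_stop (a point): middle of the red stop block's top, 51 mm above the bench; the block is 50 mm across the rail and 15 mm along it. Resting against it, the carriage has its post 42 mm from this point. The black block at the far end is the same
- carriage_travel (a joint): travel of the blue carriage along the rail in m: 0 against the red stop, 0.240 at the black stop. It starts 0.025 to 0.070 out, slides with about 1.5 N of friction and stays where it is left. 64 mm across the rail, 70 mm along it, flat top 47 mm above the bench, with a small dark read-out 4 mm high beside the post
- carriage: the blue carriage with its upright round black grip post, 26 mm in diameter, 45 mm high (47 to 92 mm above the bench), on the middle of its top. Origin: on the post's axis, at bench height; axes as the board's. Its thin metal straightedge, 30 mm wide, underside 28 mm above the bench, reaches 256 mm from the post's axis along +x, out over the board
- grip (a point): the point to grip: on the post's axis, 28 mm above the carriage top (75 mm above the bench)
- ball_plunger (a joint): drop of the spring ball hidden in the carriage, in m: about 0.0005 on plain rail, 0.003 in the middle of the notch, 0.0015 some 2 mm off it. The one hidden notch lies anywhere from 0.09 to 0.19 of travel. From 6 mm off, the spring draws the carriage to its middle, harder the nearer, up to 5 to 7 N; pushing on out of the notch takes 7 to 8 N. The rest of the rail is smooth
- plaque: loose crystal plaque on the marking board, 110 x 90 x 9 mm, lying flat under or near the straightedge (4 mm clear of it); leave alone. Origin: centre of its underside
- tumbler_a: loose cut-crystal tumbler, 80 mm wide, 90 mm high, beside the board; leave alone. Origin: centre of its underside
- tumbler_b: loose cut-crystal tumbler, 72 mm wide, 100 mm high, beside the board; leave alone. Origin: centre of its underside
- crystal_bowl: loose cut-crystal bowl, 130 mm wide, 70 mm high, beside the board; leave alone. Origin: centre of its underside
- crystal_vase: loose flared crystal vase, 136 mm wide at the rim, 230 mm high, to the right of the board; leave alone. Origin: centre of its underside
- pen_pot: loose blue ceramic pot, 72 mm wide, 95 mm high; leave alone. Origin: centre of its underside
- marker_pen: loose black and red marker pen, 130 x 12 x 12 mm, lying on the bench; leave alone. Origin: centre of its underside
- rubber_block: loose yellow rubbing block, 60 x 35 x 20 mm; leave alone. Origin: centre of its underside

How it is judged (in metres and radians):
On the way:
1. the carriage is held back against the red stop, by the fingers on its post (value of joint carriage_travel below 0.003 m and contact force between the fingers and carriage above 1 N and distance between the grasp point and grip below 0.03 m), for 0.2 s.
At the end, for the whole second after the job is handed in: The fingers still hold the grip post (contact over 3 N, TCP within 30 mm of the grip point); the carriage is still (under 5 mm/s), its ball in the notch (dropped over 1.5 mm of 3: within about 2 mm of the middle); every loose thing is within 10 mm of its start (value of joint ball_plunger above 0.0015 m and value of joint carriage_travel between 0.08 and 0.2 m and velocity of joint carriage_travel between -0.005 and 0.005 m/s and contact force between the fingers and carriage above 3 N and distance between the grasp point and grip below 0.03 m and distance of each of plaque, tumbler_a, tumbler_b, crystal_bowl, crystal_vase, pen_pot, marker_pen, rubber_block from where it was at the start of the episode below 0.01 m); the arm keeps its last pose, push and grip.
It fails at once if the plaque, glassware or another loose thing is disturbed (moved more than 10 mm) (distance of any of plaque, tumbler_a, tumbler_b, crystal_bowl, crystal_vase, pen_pot, marker_pen, rubber_block from where it was at the start of the episode above 0.01 m).
It also fails if it takes over 45 s, if anything falls off the work surface, if the arm or the gripper's body presses on something with over 40 N, if the wrist force passes 120 N, or if a joint passes its speed limit or range.

## Working session

There is one attempt and no reset: what is moved stays moved. The work goes in short steps, Python scripts to look and compute and a shell command to move; the robot and the scene stay as the last step left them, time stands still between calls to the robot, and variables do not carry over. Pictures are saved under pics/ and viewed, about 8 in all and at most 12, crops included, and the job is handed in when it is done.

```bash
mkdir -p pics; python3 - <<'E'
from bench import *
import cv2,numpy as np
s=telemetry.sense();print(s)
for n in("scene","top"):
    p,d=snapshot(n);cv2.imwrite(f"pics/{n}1.png",p[:,:,::-1]);np.savez(f"pics/{n}1.npz",p=p,d=d)
    c=camera_params(n);print(n,c["K"],c["extrinsics"])
E
```

```text
{'time': 0.0, 'joint_pos': array([ 6.26608243e+01,  7.51762847e+00,  8.53307591e+01, -1.01321295e-04,
        8.72620349e+01, -4.89413475e+00]), 'qd': array([-0.0442691 ,  0.01407035, -0.0456551 , -0.01978429, -0.00639435,
        0.05353141]), 'joint_efforts': array([-4.03446566e-04, -5.69395959e+01, -5.00553310e+01, -4.05856144e-04,
        1.49667822e-02, -1.93763401e-05]), 'tool_pos': array([228.82351938, 554.0777501 , 248.90395239]), 'tcp_rot': array([-1.79889972e+02, -9.31985053e-03,  1.57554955e+02]), 'ft_force': array([ 1.15041688, -0.5032062 ,  0.49231916]), 'wrist_torque': array([ 0.02103368, -0.05277817, -0.01616639]), 'finger_gap': 85.20965351131382}
scene [[443.10781756   0.         280.51739204]
 [  0.         443.10781756 206.34677278]
 [  0.           0.           1.        ]] [[ 8.13926648e-01  4.11231508e-01 -4.10380383e-01  1.11238721e+03]
 [ 5.80673955e-01 -5.53379844e-01  5.97150321e-01 -8.40010842e+02]
 [ 1.84707948e-02 -7.24333759e-01 -6.89202028e-01  1.04000914e+03]
 [ 0.00000000e+00  0.00000000e+00  0.00000000e+00  1.00000000e+00]]
top [[390.17189553   0.         284.15558571]
 [  0.         390.17189553 214.09503552]
 [  0.           0.           1.        ]] [[ 2.67823885e-02 -9.94252014e-01  1.03661165e-01  4.46223959e+02]
 [-9.99598377e-01 -2.75976779e-02 -6.43842567e-03 -2.68013285e+01]
 [ 9.26222514e-03 -1.03447096e-01 -9.94591831e-01  1.11782023e+03]
 [ 0.00000000e+00  0.00000000e+00  0.00000000e+00  1.00000000e+00]]
```

View pics/top1.png

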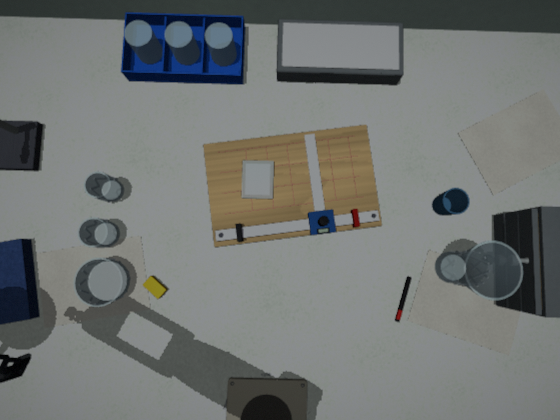

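View pics/scene1.png

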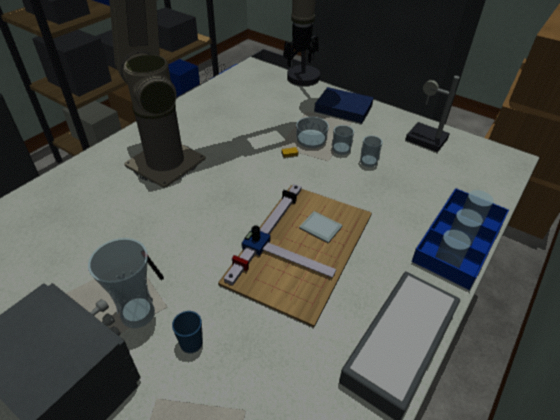

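The top view shows the rail across the lower edge of the board: black stop near (239,232), blue carriage near (321,222), red stop near (355,218). The post is clear of other things, with the vase and pot well to the right (440+). Next I measure these points.

```bash
cat > h.py <<'E'
from bench import *
import cv2,numpy as np
def ray(n,uv,z,c=None):
    c=c or camera_params(n);K=c["K"];T=c["extrinsics"]
    d=T[:3,:3]@np.linalg.inv(K)@[uv[0],uv[1],1];o=T[:3,3]
    return o+d*(z-o[2])/d[2]
E
python3 - <<'E'
from h import *
for n,(a,b,c,e) in {"top":(200,120,390,250),"scene":(215,170,300,290)}.items():
    f=np.load(f"pics/{n}1.npz");p=f["p"]
    h=cv2.cvtColor(p,cv2.COLOR_RGB2HSV);H,S,V=cv2.split(h)
    M={"red":((H<8)|(H>172))&(S>150)&(V>60),"blue":(H>100)&(H<130)&(S>130)&(V>40),"blk":(V<45)}
    for k,m in M.items():
        m=m.astype(np.uint8);w=np.zeros_like(m);w[b:e,a:c]=m[b:e,a:c]
        N,l,st,ce=cv2.connectedComponentsWithStats(w)
        for i in range(1,N):
            if st[i,4]>25:
                z={"red":51,"blue":47,"blk":92}[k]
                print(n,k,st[i],ce[i].round(1),"z92",ray(n,ce[i],92).round(),"z49",ray(n,ce[i],49).round())
f=np.load("pics/top1.npz");cv2.imwrite("pics/crop.png",cv2.resize(f["p"][190:250,210:390,::-1],None,fx=4,fy=4,interpolation=2))
E
```

```text
top red [352 209   8  18  92] [355.5 217.5] z92 [ 549. -222.   92.] z49 [ 554. -230.   49.]
top blue [308 210  28  25 404] [320.8 220.7] z92 [ 538. -131.   92.] z49 [ 542. -135.   49.]
top blk [318 216  11  10  83] [322.8 220.7] z92 [ 538. -136.   92.] z49 [ 542. -140.   49.]
top blk [236 224   8  18  97] [239.1 232.2] z92 [502.  84.  92.] z49 [504.  88.  49.]
scene red [233 256  15   8  50] [240.1 259.6] z92 [ 582. -258.   92.] z49 [ 558. -231.   49.]
scene blue [242 232  28  18 212] [257.1 241.1] z92 [ 578. -176.   92.] z49 [ 554. -146.   49.]
scene blk [282 190  18  17 108] [290.2 196. ] z92 [545.  39.  92.] z49 [519.  79.  49.]
scene blk [245 226  16  17 139] [254.7 234.3] z92 [ 556. -159.   92.] z49 [ 531. -128.   49.]
scene blk [233 237  37  47 202] [249.5 256.2] z92 [ 595. -233.   92.] z49 [ 572. -206.   49.]
```

View pics/crop.png

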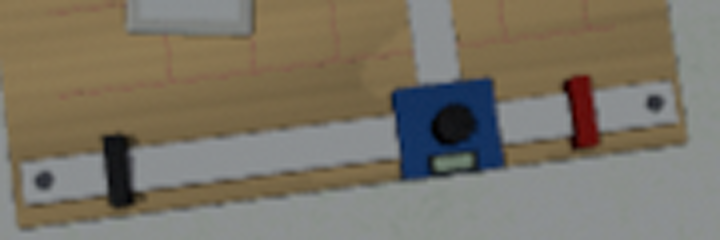

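Cross-checks: the stops come out 322 mm apart, against 324 expected. The board yaw is about 8.9°, and the post at (538,-136) is 1 mm off the rail line, so travel is about 53 mm. I'll turn the jaws along the rail and move above the post.

```bash
python3 -m jog '[[[0,0,0,0,0,-0.0291,1],[0,0,0,0,0,-0.0291,1],[0,0,0,0,0,-0.0291,1],[-0.25,-0.9,0,0,0,0,1],[-0.25,-0.9,0,0,0,0,1],[-0.25,-0.9,0,0,0,0,1],[-0.25,-0.9,0,0,0,0,1],[-0.25,-0.9,0,0,0,0,1],[-0.25,-0.9,0,0,0,0,1],[-0.25,-0.9,0,0,0,0,1],[-0.25,-0.9,0,0,0,0,1],[-0.25,-0.9,0,0,0,0,1]]]'
python3 -m jog '[[[-0.25,-0.9,0,0,0,0,1],[-0.25,-0.9,0,0,0,0,1],[-0.25,-0.9,0,0,0,0,1],[-0.25,-0.9,0,0,0,0,1],[-0.25,-0.9,0,0,0,0,1],[-0.2,-0.9,0,0,0,0,1],[-0.2,-0.9,0,0,0,0,1],[0,0,0,0,0,0,1],[0,0,0,0,0,0,1]]]'
cat > go.py <<'E'
import sys
from h import *
from scipy.spatial.transform import Rotation as R
s=telemetry.sense();r=R.from_euler("xyz",s["tcp_rot"],degrees=True).as_matrix()
g=np.array([float(v) for v in sys.argv[1:4]])
print("rows total",(r.T@(g-s["tool_pos"])/50).round(3),s["tool_pos"].round(1),s["tcp_rot"].round(2),s["ft_force"].round(2),s["time"])
E
python3 go.py 538 -136 200
python3 - <<'E'
from h import *
p,d=snapshot("wrist");c=camera_params("wrist");np.savez("pics/w1.npz",p=p,d=d,K=c["K"],E=c["extrinsics"]);cv2.imwrite("pics/w1.png",p[:,:,::-1]);print(c)
E
```

```text
time: 1.6
tool_pos: [403.6, 170.6, 249.7]
tcp_rot: [180.0, -0.0, -171.0]
ft_force: [0.7, 0.8, -0.6]
finger_gap: 85.3
time: 2.72
tool_pos: [533.7, -126.0, 249.4]
tcp_rot: [179.9, -0.1, -171.1]
ft_force: [0.6, 1.0, -0.8]
finger_gap: 85.5
rows total [-0.055 -0.213  0.987] [ 533.7 -126.   249.4] [ 1.7994e+02 -7.0000e-02 -1.7105e+02] [ 0.63  0.99 -0.8 ] 2.725
{'K': array([[309.39747159,   0.        , 279.23780352],
       [  0.        , 309.39747159, 203.96706621],
       [  0.        ,   0.        ,   1.        ]]), 'extrinsics': array([[-1.56114739e-01,  9.52073154e-01,  2.63030222e-01,
         4.66854483e+02],
       [ 9.87738368e-01,  1.50194322e-01,  4.25979032e-02,
        -1.35515949e+02],
       [ 1.05067421e-03,  2.66455203e-01, -9.63846731e-01,
         3.72419774e+02],
       [ 0.00000000e+00,  0.00000000e+00,  0.00000000e+00,
         1.00000000e+00]])}
```

View pics/w1.png

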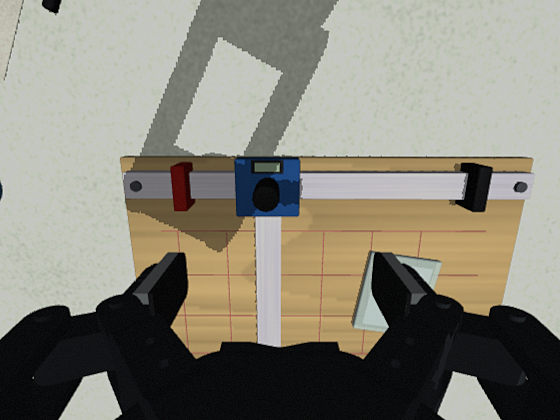

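Wrist view: red stop top at about (180,187), post around (266,195) with its top near (266,201), black stop at about (476,187). The image is aligned with the rail. I'll measure these again from here.

```bash
python3 - <<'E'
from h import *
f=np.load("pics/w1.npz");p,d=f["p"],f["d"];c={"K":f["K"],"extrinsics":f["E"]}
H,S,V=cv2.split(cv2.cvtColor(p,cv2.COLOR_RGB2HSV))
# 3D points from depth
v,u=np.mgrid[:420,:560];P=np.stack([u,v,np.ones_like(u)],-1)@np.linalg.inv(c["K"]).T*d[...,None]
W=P@c["extrinsics"][:3,:3].T+c["extrinsics"][:3,3]
Z=W[...,2]
box=np.zeros(d.shape,bool);box[155:220,165:500]=1
for k,m in {"post":box&(V<60)&(Z>84)&(Z<100)&(u>240)&(u<300),"red":box&((H<8)|(H>172))&(S>120)&(Z>46)&(Z<60)&(u<200),"black":box&(V<60)&(Z>46)&(Z<60)&(u>450)}.items():
    if m.sum(): 
        q=W[m];uu=u[m];vv=v[m]
        z={"post":92}.get(k,51);mid=((uu.min()+uu.max())/2,(vv.min()+vv.max())/2)
        print(k,m.sum(),q.mean(0).round(1),"bbox",uu.min(),uu.max(),vv.min(),vv.max(),"ray",ray("wrist",mid,z,c).round(1))
E
```

```text
post 583 [ 539.3 -136.7   90.7] bbox 252 279 184 211 ray [ 539.2 -136.8   92. ]
red 658 [ 553.7 -229.5   49.7] bbox 170 188 165 210 ray [ 553.2 -229.3   51. ]
black 667 [504.5  88.8  49.6] bbox 470 492 166 211 ray [504.3  88.1  51. ]
```

```bash
python3 -m jog '[[[-0.075,-0.23,0,0,0,0,1],[0,0,0.7,0,0,0,1],[0,0,0.7,0,0,0,1],[0,0,0.6,0,0,0,1],[0,0,0.5,0,0,0,1],[0,0,0.4,0,0,0,1],[0,0,0.3,0,0,0,1],[0,0,0.25,0,0,0,1],[0,0,0,0,0,0,1],[0,0,0,0,0,0,1]]]'; python3 go.py 539.2 -136.8 76
```

```text
time: 4.03
tool_pos: [540.1, -137.2, 78.2]
tcp_rot: [-180.0, 0.1, -171.0]
ft_force: [0.0, -0.3, 0.1]
finger_gap: 85.3
rows total [0.017 0.01  0.045] [ 540.1 -137.2   78.2] [-1.7997e+02  5.0000e-02 -1.7102e+02] [ 0.03 -0.28  0.14] 4.025
```

```bash
python3 -m jog '[[[0,0,0.04,0,0,0,0],[0,0,0,0,0,0,0],[0,0,0,0,0,0,0],[0,0,0,0,0,0,0],[0,0,0,0,0,0,0],[0,0,0,0,0,0,0],[0,0,0,0,0,0,0],[0,0,0,0,0,0,0]]]' 40; python3 go.py 539.2 -136.8 76
```

```text
time: 5.03
tool_pos: [539.7, -137.1, 75.9]
tcp_rot: [-180.0, 0.0, -171.0]
ft_force: [-1.8, -0.4, 5.6]
finger_gap: 24.8
rows total [ 0.01   0.008 -0.002] [ 539.7 -137.1   75.9] [-1.7998e+02  2.0000e-02 -1.7102e+02] [-1.8  -0.4   5.58] 5.025
```

Gripped: the gap is about 25 mm, close to the 26 mm post. About 51 mm remain to the red stop, so I slide back most of that and then creep.

```bash
python3 -m jog '[[[0,-0.1,0,0,0,0,0],[0,-0.12,0,0,0,0,0],[0,-0.12,0,0,0,0,0],[0,-0.12,0,0,0,0,0],[0,-0.12,0,0,0,0,0],[0,-0.12,0,0,0,0,0],[0,-0.1,0,0,0,0,0],[0,-0.06,0,0,0,0,0],[0,0,0,0,0,0,0]]]'; python3 go.py 546.7 -187.9 76
```

```text
time: 6.15
tool_pos: [546.3, -179.8, 75.9]
tcp_rot: [-180.0, 0.0, -171.0]
ft_force: [-2.2, -1.0, 6.4]
finger_gap: 25.1
rows total [ 0.018 -0.162 -0.002] [ 546.3 -179.8   75.9] [-179.98    0.   -171.03] [-2.15 -1.02  6.4 ] 6.15
```

```bash
python3 -m jog '[[[0,-0.04,0,0,0,0,0],[0,-0.04,0,0,0,0,0],[0,0,0,0,0,0,0]]]'; python3 go.py 546.7 -187.9 76
```

```text
time: 6.52
tool_pos: [546.9, -183.5, 75.9]
tcp_rot: [-180.0, -0.0, -171.0]
ft_force: [-3.3, 0.4, 7.6]
finger_gap: 24.9
rows total [ 0.018 -0.086 -0.002] [ 546.9 -183.5   75.9] [-179.99   -0.   -171.02] [-3.29  0.39  7.63] 6.525
```

```bash
python3 -m jog '[[[0,-0.04,0,0,0,0,0],[0,-0.04,0,0,0,0,0],[0,0,0,0,0,0,0]]]';python3 -m jog '[[[0,-0.04,0,0,0,0,0],[0,0,0,0,0,0,0],[0,0,0,0,0,0,0]]]'; python3 go.py 546.7 -187.9 76
```

```text
time: 6.9
tool_pos: [547.6, -187.5, 75.9]
tcp_rot: [-180.0, -0.0, -171.0]
ft_force: [-3.1, 0.5, 6.3]
finger_gap: 25.2
time: 7.28
tool_pos: [547.9, -189.4, 75.9]
tcp_rot: [-180.0, -0.0, -171.0]
ft_force: [-2.9, -0.5, 6.0]
finger_gap: 24.8
rows total [ 0.018  0.033 -0.002] [ 547.9 -189.4   75.9] [-179.99   -0.   -171.02] [-2.89 -0.54  6.04] 7.275
```

```bash
python3 -m jog '[[[0,-0.04,0,0,0,0,0],[0,0,0,0,0,0,0]]]';python3 -m jog '[[[0,-0.04,0,0,0,0,0],[0,0,0,0,0,0,0]]]'; python3 go.py 546.7 -187.9 76
```

```text
time: 7.52
tool_pos: [547.9, -190.0, 75.8]
tcp_rot: [179.9, -0.0, -171.0]
ft_force: [-5.1, 6.9, 10.4]
finger_gap: 24.6
time: 7.78
tool_pos: [547.9, -190.1, 75.8]
tcp_rot: [179.7, -0.1, -171.0]
ft_force: [-8.0, 16.7, 14.7]
finger_gap: 24.9
rows total [ 0.018  0.047 -0.003] [ 547.9 -190.1   75.8] [ 1.7969e+02 -7.0000e-02 -1.7096e+02] [-8.03 16.66 14.75] 7.775
```

The force rises to 17 N at y = -190, so the carriage is against the stop. I hold it for 0.4 s and check with a picture.

```bash
python3 -m jog '[[[0,0,0,0,0,0,0],[0,0,0,0,0,0,0],[0,0,0,0,0,0,0]]]'; python3 - <<'E'
from h import *
p,d=snapshot("wrist");cv2.imwrite("pics/w2.png",p[:,:,::-1])
E
```

```text
time: 8.15
tool_pos: [547.9, -190.1, 75.9]
tcp_rot: [179.7, -0.1, -171.0]
ft_force: [-8.3, 15.6, 15.0]
finger_gap: 25.2
```

View pics/w2.png

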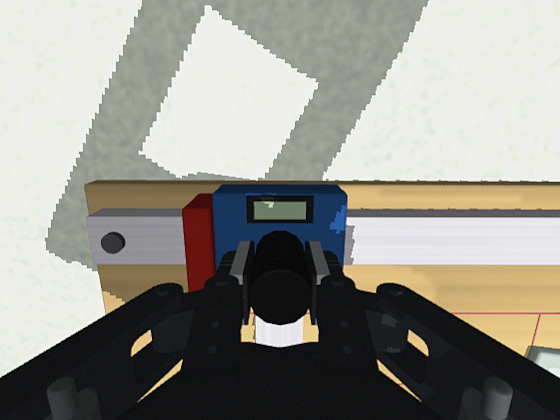

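The carriage edge (column 215) touches the red stop and the post (280,280) is between the pads. Now I slide out to about 80 mm of travel.

```bash
python3 -m jog '[[[0,0.06,0,0,0,0,0],[0,0.12,0,0,0,0,0],[0,0.15,0,0,0,0,0],[0,0.15,0,0,0,0,0],[0,0.15,0,0,0,0,0],[0,0.15,0,0,0,0,0],[0,0.15,0,0,0,0,0],[0,0.15,0,0,0,0,0],[0,0.15,0,0,0,0,0],[0,0.15,0,0,0,0,0],[0,0.12,0,0,0,0,0],[0,0.06,0,0,0,0,0]]]'; python3 -m jog '[[[0,0.06,0,0,0,0,0],[0,0,0,0,0,0,0]]]'; python3 go.py 535.5 -111 76
```

```text
time: 9.7
tool_pos: [536.5, -116.2, 75.9]
tcp_rot: [-180.0, 0.0, -171.0]
ft_force: [-1.2, -2.8, 4.9]
finger_gap: 24.7
time: 9.95
tool_pos: [536.0, -113.0, 75.9]
tcp_rot: [-180.0, 0.0, -171.0]
ft_force: [-2.6, -0.1, 6.2]
finger_gap: 25.0
rows total [ 0.004  0.042 -0.002] [ 536.  -113.    75.9] [-1.7999e+02  3.0000e-02 -1.7101e+02] [-2.6  -0.14  6.19] 9.95
```

Travel is about 78 mm. Now I search in 2.5 mm single-row steps, reading the force at each.

```bash
(
python3 -m jog '[[[0,0.05,0,0,0,0,0]]]'
python3 -m jog '[[[0,0.05,0,0,0,0,0]]]'
python3 -m jog '[[[0,0.05,0,0,0,0,0]]]'
python3 -m jog '[[[0,0.05,0,0,0,0,0]]]'
python3 -m jog '[[[0,0.05,0,0,0,0,0]]]'
python3 -m jog '[[[0,0.05,0,0,0,0,0]]]'
python3 -m jog '[[[0,0.05,0,0,0,0,0]]]'
python3 -m jog '[[[0,0.05,0,0,0,0,0]]]'
python3 -m jog '[[[0,0.05,0,0,0,0,0]]]'
python3 -m jog '[[[0,0.05,0,0,0,0,0]]]'
python3 -m jog '[[[0,0.05,0,0,0,0,0]]]'
python3 -m jog '[[[0,0.05,0,0,0,0,0]]]'
) | grep -E 'time|tool_pos|ft_force' | paste - - -
```

```text
time: 10.07	tool_pos: [535.7, -111.0, 75.9]	ft_force: [-1.2, -1.9, 5.7]
time: 10.2	tool_pos: [535.3, -108.5, 75.9]	ft_force: [-2.0, -2.3, 6.6]
time: 10.32	tool_pos: [534.9, -106.1, 75.9]	ft_force: [-1.7, -2.7, 5.5]
time: 10.45	tool_pos: [534.6, -103.6, 75.9]	ft_force: [-2.2, -2.6, 5.4]
time: 10.58	tool_pos: [534.2, -101.1, 75.9]	ft_force: [-0.4, -2.7, 5.7]
time: 10.7	tool_pos: [533.8, -98.6, 75.9]	ft_force: [-1.5, -2.7, 5.8]
time: 10.82	tool_pos: [533.4, -96.1, 75.9]	ft_force: [-0.9, -3.4, 5.2]
time: 10.95	tool_pos: [533.0, -93.7, 75.9]	ft_force: [-0.9, -2.3, 4.0]
time: 11.08	tool_pos: [532.6, -91.2, 75.9]	ft_force: [-1.9, -2.4, 6.7]
time: 11.2	tool_pos: [532.2, -88.7, 75.9]	ft_force: [-1.0, -2.7, 4.8]
time: 11.32	tool_pos: [531.9, -86.2, 75.9]	ft_force: [-2.2, -2.4, 5.4]
time: 11.45	tool_pos: [531.5, -83.8, 75.9]	ft_force: [-1.4, -2.8, 4.8]
```

```bash
(
python3 -m jog '[[[0,0.05,0,0,0,0,0]]]'
python3 -m jog '[[[0,0.05,0,0,0,0,0]]]'
python3 -m jog '[[[0,0.05,0,0,0,0,0]]]'
python3 -m jog '[[[0,0.05,0,0,0,0,0]]]'
python3 -m jog '[[[0,0.05,0,0,0,0,0]]]'
python3 -m jog '[[[0,0.05,0,0,0,0,0]]]'
python3 -m jog '[[[0,0.05,0,0,0,0,0]]]'
python3 -m jog '[[[0,0.05,0,0,0,0,0]]]'
) | grep -E 'time|tool_pos|ft_force' | paste - - -
```

```text
time: 11.58	tool_pos: [531.1, -81.3, 75.9]	ft_force: [-2.3, -2.3, 5.9]
time: 11.7	tool_pos: [530.7, -78.8, 75.9]	ft_force: [-1.6, -3.0, 5.4]
time: 11.82	tool_pos: [530.4, -76.4, 75.9]	ft_force: [-0.6, -3.9, 5.2]
time: 11.95	tool_pos: [529.9, -73.9, 75.9]	ft_force: [-1.2, -2.1, 4.1]
time: 12.08	tool_pos: [529.6, -71.4, 75.9]	ft_force: [-0.9, -1.9, 5.8]
time: 12.2	tool_pos: [529.2, -68.9, 75.9]	ft_force: [-1.8, -2.1, 5.6]
time: 12.32	tool_pos: [528.8, -66.5, 75.9]	ft_force: [-1.3, -2.5, 5.3]
time: 12.45	tool_pos: [528.4, -63.9, 75.9]	ft_force: [-1.8, -3.4, 5.3]
```

```bash
tail -0 h.py; python3 go.py 528 -64 76
```

```text
rows total [ 0.008  0.    -0.003] [528.4 -63.9  75.9] [-1.7997e+02  5.0000e-02 -1.7103e+02] [-1.8  -3.36  5.31] 12.45
```

```bash
(
python3 -m jog '[[[0,0.05,0,0,0,0,0]]]'
python3 -m jog '[[[0,0.05,0,0,0,0,0]]]'
python3 -m jog '[[[0,0.05,0,0,0,0,0]]]'
python3 -m jog '[[[0,0.05,0,0,0,0,0]]]'
python3 -m jog '[[[0,0.05,0,0,0,0,0]]]'
python3 -m jog '[[[0,0.05,0,0,0,0,0]]]'
python3 -m jog '[[[0,0.05,0,0,0,0,0]]]'
python3 -m jog '[[[0,0.05,0,0,0,0,0]]]'
) | grep -E 'time|tool_pos|ft_force' | paste - - -
```

```text
time: 12.58	tool_pos: [528.0, -61.5, 75.9]	ft_force: [-0.9, -2.3, 5.6]
time: 12.7	tool_pos: [527.6, -59.0, 75.9]	ft_force: [-0.5, -3.6, 6.0]
time: 12.82	tool_pos: [527.2, -56.5, 75.9]	ft_force: [-1.2, -2.5, 5.4]
time: 12.95	tool_pos: [526.9, -54.1, 75.9]	ft_force: [-0.4, -2.5, 4.3]
time: 13.08	tool_pos: [526.5, -51.6, 75.9]	ft_force: [-0.5, -3.0, 5.1]
time: 13.2	tool_pos: [526.1, -49.1, 75.9]	ft_force: [-0.6, -2.8, 5.4]
time: 13.32	tool_pos: [525.7, -46.6, 75.9]	ft_force: [-0.9, -3.3, 5.1]
time: 13.45	tool_pos: [525.4, -44.1, 75.9]	ft_force: [-0.5, -2.9, 5.1]
```

```bash
(
python3 -m jog '[[[0,0.05,0,0,0,0,0]]]'
python3 -m jog '[[[0,0.05,0,0,0,0,0]]]'
python3 -m jog '[[[0,0.05,0,0,0,0,0]]]'
python3 -m jog '[[[0,0.05,0,0,0,0,0]]]'
python3 -m jog '[[[0,0.05,0,0,0,0,0]]]'
python3 -m jog '[[[0,0.05,0,0,0,0,0]]]'
python3 -m jog '[[[0,0.05,0,0,0,0,0]]]'
python3 -m jog '[[[0,0.05,0,0,0,0,0]]]'
) | grep -E 'time|tool_pos|ft_force' | paste - - -
```

```text
time: 13.58	tool_pos: [524.9, -41.7, 75.9]	ft_force: [0.8, -2.7, 5.1]
time: 13.7	tool_pos: [524.5, -39.2, 75.9]	ft_force: [0.2, -3.2, 4.5]
time: 13.82	tool_pos: [524.2, -36.7, 75.9]	ft_force: [-0.8, -2.7, 4.1]
time: 13.95	tool_pos: [523.8, -34.2, 75.9]	ft_force: [0.2, -2.8, 5.0]
time: 14.08	tool_pos: [523.4, -31.8, 75.9]	ft_force: [-0.5, -2.3, 5.5]
time: 14.2	tool_pos: [523.0, -29.3, 75.9]	ft_force: [0.3, -2.4, 5.5]
time: 14.32	tool_pos: [522.6, -26.8, 75.9]	ft_force: [0.2, -2.9, 4.8]
time: 14.45	tool_pos: [522.2, -24.3, 75.9]	ft_force: [-0.3, -2.7, 5.4]
```

```bash
(
python3 -m jog '[[[0,0.05,0,0,0,0,0]]]'
python3 -m jog '[[[0,0.05,0,0,0,0,0]]]'
python3 -m jog '[[[0,0.05,0,0,0,0,0]]]'
python3 -m jog '[[[0,0.05,0,0,0,0,0]]]'
python3 -m jog '[[[0,0.05,0,0,0,0,0]]]'
python3 -m jog '[[[0,0.05,0,0,0,0,0]]]'
python3 -m jog '[[[0,0.05,0,0,0,0,0]]]'
python3 -m jog '[[[0,0.05,0,0,0,0,0]]]'
) | grep -E 'time|tool_pos|ft_force' | paste - - -
```

```text
time: 14.58	tool_pos: [521.9, -21.9, 75.9]	ft_force: [1.3, -3.2, 5.4]
time: 14.7	tool_pos: [521.5, -19.4, 75.9]	ft_force: [-0.2, -1.9, 4.9]
time: 14.82	tool_pos: [521.1, -16.9, 75.9]	ft_force: [0.3, -2.0, 5.3]
time: 14.95	tool_pos: [520.7, -14.1, 75.9]	ft_force: [-1.0, -0.2, 6.0]
time: 15.08	tool_pos: [520.3, -11.4, 75.9]	ft_force: [-0.2, 2.0, 5.4]
time: 15.2	tool_pos: [519.9, -9.0, 75.9]	ft_force: [0.3, -1.7, 4.7]
time: 15.32	tool_pos: [519.6, -7.3, 75.9]	ft_force: [1.6, -7.7, 3.4]
time: 15.45	tool_pos: [519.4, -5.5, 75.9]	ft_force: [1.4, -7.4, 4.0]
```

The notch signature shows clearly: the force goes to +2 N at y = -11.4, then -7.7 N at y = -7.3, with the middle near -9. I ease back into it.

```bash
(
python3 -m jog '[[[0,-0.03,0,0,0,0,0],[0,0,0,0,0,0,0]]]'
python3 -m jog '[[[0,-0.03,0,0,0,0,0],[0,0,0,0,0,0,0]]]'
python3 -m jog '[[[0,-0.02,0,0,0,0,0],[0,0,0,0,0,0,0]]]'
) | grep -E 'time|tool_pos|ft_force' | paste - - -
```

```text
time: 15.7	tool_pos: [519.5, -6.4, 75.9]	ft_force: [1.6, -4.9, 5.0]
time: 15.95	tool_pos: [519.7, -7.6, 75.9]	ft_force: [1.3, -2.6, 5.1]
time: 16.2	tool_pos: [519.7, -8.2, 75.9]	ft_force: [1.9, -0.8, 5.9]
```

```bash
(
python3 -m jog '[[[0,-0.02,0,0,0,0,0]]]'
python3 -m jog '[[[0,-0.02,0,0,0,0,0]]]'
python3 -m jog '[[[0,-0.02,0,0,0,0,0]]]'
python3 -m jog '[[[0,-0.02,0,0,0,0,0]]]'
python3 -m jog '[[[0,0,0,0,0,0,0]]]'
) | grep -E 'time|tool_pos|ft_force' | paste - - -
```

```text
time: 16.32	tool_pos: [519.9, -8.8, 75.8]	ft_force: [1.3, 1.6, 7.3]
time: 16.45	tool_pos: [520.0, -9.5, 75.9]	ft_force: [0.3, 4.9, 7.6]
time: 16.58	tool_pos: [520.0, -10.0, 75.9]	ft_force: [-0.7, 7.6, 8.0]
time: 16.7	tool_pos: [520.1, -10.5, 75.9]	ft_force: [-0.5, 8.4, 9.0]
time: 16.82	tool_pos: [520.1, -10.7, 75.9]	ft_force: [-0.6, 7.2, 7.8]
```

Both passes agree on a middle near y = -8.8. I settle there.

```bash
(
python3 -m jog '[[[0,0.03,0,0,0,0,0],[0,0,0,0,0,0,0]]]'
python3 -m jog '[[[0,0.03,0,0,0,0,0],[0,0,0,0,0,0,0],[0,0,0,0,0,0,0]]]'
) | grep -E 'time|tool_pos|ft_force' | paste - - -
```

```text
time: 17.08	tool_pos: [520.0, -9.8, 75.9]	ft_force: [0.6, 3.6, 7.0]
time: 17.45	tool_pos: [519.9, -8.9, 75.9]	ft_force: [1.6, 0.9, 6.9]
```

```bash
python3 -m jog '[[[0,0,0,0,0,0,0],[0,0,0,0,0,0,0],[0,0,0,0,0,0,0],[0,0,0,0,0,0,0]]]'; python3 - <<'E'
from h import *
p,d=snapshot("wrist");q,_=snapshot("scene");cv2.imwrite("pics/end.png",np.hstack([cv2.resize(x,(400,300)) for x in (p,q)])[:,:,::-1])
s=telemetry.sense();t=s["tool_pos"]
print(t.round(2),s["finger_gap"],s["ft_force"].round(1),"travel",np.hypot(*(t[:2]-[547.9,-190])).round(1))
E
```

```text
time: 17.95
tool_pos: [519.9, -8.9, 75.9]
tcp_rot: [179.9, 0.1, -171.0]
ft_force: [1.2, 1.3, 6.1]
finger_gap: 24.9
[519.86  -8.86  75.85] 24.914151438248368 [0.3 0.9 7. ] travel 183.3
```

View pics/end.png

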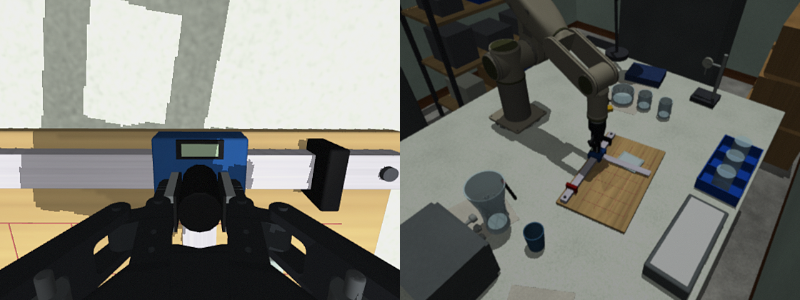

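The left half shows the post at (200,200) held between the pads, with the carriage short of the black stop at (325,175). In the right half the glassware, pot and plaque stand where they were. I hand in.

```bash
python3 -c "
from bench import job;print(job.hand_in())"
```

```text
the job is handed in; nothing more can be done
None
```

I slid the carriage back against the red stop, then out until its ball found the notch at about 183 mm of travel. I handed the job in at about 18 s with the post still gripped; no verdict was reported.

- **Red stop:** I held the carriage against it at about 16 N for more than 0.4 s. The wrist picture showed it touching the stop.
- **Notch:** The force went from about +2 N to -7.7 N on the way out. Easing back gave up to +8.4 N on the other side. Both passes put the middle at y ≈ -8.8 mm.
- **Last readings:** The tool was still at y = -8.9 mm, with about 1 N along the rail. The finger gap was 24.9 mm on the 26 mm post at a 40 N grip setting.
- **Loose things:** By eye, in the last scene picture, the plaque, glassware and pot looked unmoved. I did not measure their positions, and I made no separate check of the pen or the rubbing block.
- **Disagreement:** The tool reached the red stop about 2 mm farther along than the cameras predicted.
- **Unexplained force:** The wrist sensor showed a steady 5–7 N vertical force from the moment I gripped.

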